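# Feed the sample box past the sprung hold gate

### The arm

A 6-joint arm with a two-finger parallel gripper is mounted at the origin on a cart in front of the work surface, level with it; the furniture and walls round the work are solid. World frame = base frame: x ahead of the robot, y to its left, z up, the work surface at z = 0. Lengths are in m, angles in rad, forces in N, time in s.
With the tool pointing down it reaches from about 0.35 to 0.775 m from the base axis. Payload 5.5 kg.
Tool frame: the origin (TCP) lies midway between the tips of the shut fingers; the grasp point (between the pads) lies grip_point_offset behind it (grip_point_offset is the distance from the TCP to the grasp point, in m); z points along the fingers, y is the direction in which the jaws open and shut (so a half turn about z gives the same grasp; the last joint's range is limited). The gripper opens to 85 mm and grips with 20 to 120 N. Pads are 22 mm wide; open, the fingers measure 114 mm over their backs; the gripper's body (76 mm by 85 mm) begins 54 mm behind the grasp point. The pads swing forward as they close: fully open they stand 13 mm farther back than shut.
Start: joints at [-1.326, 0.313, 0.046, 1.304, 0, 1.431], TCP at [0.216, -0.533, 0.231] pointing down, gripper open.
Joint ranges: [-2.76, 2.76], [-0.86, 1.69], [-1.03, 1.26], [-2.2, 2.34], [-1.47, 1.5], [-3.14, 3.14]. Speed limits (rad/s): [2.57, 2.57, 3.14, 3.14, 3.14, 3.14].

### API

Orientations are given as a unit quaternion [w, x, y, z].
In Python, from workcell import * gives the robot as it stands.
- The arm moves only by the tool send_rows, never from a script. Its argument "series" is one flat list of numbers, 7 for each row, row after row: the shift along the tool's x, y, z in cm, then the turn, a rotation vector about the tool's x, y, z in degrees, then the opening, from 0 (shut) to 1 (fully open). A call has 1 to 10 rows; each row is the pose to reach, as a shift and turn from the pose commanded when the call began, along the tool's axes at that moment; what a row does not reach only later rows make up. A row lasts 1/12 s, in which the tool goes at most 41.7 mm and 7.16 degrees, less where a joint would pass 70% of its speed; a pose out of reach is approached as far as the arm can. A call with a gripper value outside its range is refused whole. The fingers move at their own pace and stop on an object; "newtons" is the grip in N (left out, the last holds). Time passes only in rows, so rows that repeat a pose let the fingers close. It gives the time, the measured TCP pose, the force and the opening at its end, in the units of the state.
- get_state(): the state, without advancing time (a new reading comes with each control period).
- read_camera(name): name is "scene" or "top"; returns the picture (480x640x3 uint8, blue, green, red); there is no depth.
- camera_info(name): a dict with "K" (3x3 intrinsics, pixels), "D" ([k1, k2, p1, p2, k3] as OpenCV has them; the pictures are not rectified), "xyz" and "attitude" of the camera in the world. Camera axes: x right, y down, z forward; pixel columns grow to the right and rows downward; lengths in m; the calibration is good to about 2 mm. A picture is of the moment at which its call begins. camera_info takes no time and is no camera call.
- hand_in(): hands the job in, once; it reports no verdict.
Trained networks look in the newest picture that a camera, given by its name, has taken for a name from the list of things; names that differ only in an ending like _2 or _b are one class to them, and where a whole thing is asked for, a point or a joint stands for the part that bears it (a point fixed in the world has none). Each returns a list of dicts, best first, with "p" (0 to 1); they miss things now and then, are a little off and sometimes report something else, mostly with a low value. They report only what shows in the picture. A call takes as long as a camera call.
- silhouettes(camera, label): "pixels" (480x640 bool, what is visible of it) and "box" ([left, top, width, height] in pixels, round what is visible of it).
The state is a dict: "clock": time; "joint_pos": joint angles; "qvel": joint speeds; "tau": joint torques, N m; "tcp_pos": TCP position; "orientation": TCP orientation; "wrist_force": force on the tool from outside, world axes, zero at the start; "ft_torque": the same for the moment, N m; "finger_gap": finger opening in m.
Only numpy, scipy, OpenCV 4.12 (cv2) and the standard library are available. Lean on these libraries where they do the work, as an engineer would, in place of code of your own. Each camera call takes 0.05 s, during which the arm holds its last target. There are 200 camera calls.

### The job

The clear-lidded sample box waits in the feed lane, held back by the sprung hold gate. With the hand astride the near rail, press the squeeze bar in towards the rail with one fingertip so that the gate lifts, and keep it held there while the other fingertip, inside the lane, pushes the box's nose well under the gate; then let go of the bar and push the box on from behind, past the gate, until it rests against the rubber buffers at the end and the gate has dropped shut behind it. Push only: do not pinch or lift the box, and leave the things standing round the lane where they are.

Things in the scene. Friction and masses are not known exactly. Their poses are not given: they have to be found in the camera images.
- lane: Feed lane fixed to the table, 485 mm long: white deck (top z 4 mm) between two steel rails, 3.5 mm thick, inner faces at x -56 and +55, tops at z 39. Origin: table top, centre line, plane of the gate. y = feed direction (about the robot's left), x away from the robot, z up. Open at its upstream end, y -295.
- end_stop (a point): Middle of the two rubber buffers' faces on the lane's closing cross plate: lane y +177, z 34 mm (plate 50 mm high, behind them). When the box rests on them its centre is at lane y +100.
- gate_shaft (a point): On the axis of the gate's hinge, above the outside of the near rail (the robot's side): lane x -80.5, y 0, z 66 mm; axis along y. The stub shaft, 10 mm thick, runs only from y -14 to +66, in two bearing brackets 74 mm high with 40 x 24 mm feet at lane y +22 and +60. Upstream of y -20 only the squeeze bar runs beside the near rail.
- sample_box_center (a point): Centre (35 mm over the underside) of the sample box: white, clear lid that stays shut, 0.3 to 0.65 kg. Axes as the lane's. Body 105 mm wide, 150 long; lid from 56 to 70 mm up overhangs to 110 wide, 154 long, so front and rear edges lie 77 mm from the centre; a small catch at -x. It stands on the deck (lid top z 74), front edge 31 to 66 mm before the gate at first.
- hold_gate (a joint): Gate angle, rad: 0 shut, grows as it lifts, stop at 0.88. Spring and weight shut it: 3 to 7 N at the bar opens it. The shut gate blocks the box, which cannot push it open. From 0.48 the leaf clears the lid; let go over the box, it rests on the lid at about 0.43 and slides along it; it drops shut once the box's rear edge has passed lane y +4 mm.
- gate_leaf (a point): Middle of the gate's leaf, a steel plate 24 mm wide (x), 32 high, 7 thick, hung on a swan-neck arm over the near rail. Shut: lane x -20.5, y 0, z 68, reaching down to z 52; the lane beyond x -6 stays free. Highest point of leaf and arm: z 87 shut, about 115 resting on the lid, 135 fully open.
- squeeze_bar (a point): On the axis of the squeeze bar at lane y -150; moves with the gate. Straight rod 10 mm thick along y, lane y -10 to -282 (ball end), carried by one crank at y -10 (34 mm radius about the hinge), on the robot's side of the near rail. Lane x -94.9 shut (z 35); pushed towards the rail: x -80 = 0.45 rad, -76.5 = 0.55, -73 = 0.66, -65.5 = stop. z stays 32 to 36.
- cup_a: Lidded sample cup, 62 mm across, 42 mm high, standing on the table on the far side of the lane; origin under its centre. Leave alone.
- cup_b: A second, like sample cup, farther upstream. Leave alone.
- weight_500: Large check weight, 38 mm across, 52 mm high, on the table on the far side of the lane, beside its downstream half; origin under its centre. Leave alone.
- weight_200: Small check weight, 29 mm across, 40 mm high, beside the large one. Leave alone.
- timer_b: Flat timer, 62 x 62 x 18 mm, on the table on the robot's side of the lane, beside its downstream half; origin under its centre. Leave alone.

How it is judged:
On the way, in this order (a step that is already met when the one before it is completed fails the run):
1. a finger holds the gate open while the box is still short of it (value of joint hold_gate above 0.46 rad and contact force between hold_gate and the fingers above 0.4 N and y of sample_box_center in the frame of lane below -0.08 m), for 0.1 s.
2. with the gate still held open by a finger, the box's nose is pushed 10 mm or more past it (value of joint hold_gate above 0.4 rad and contact force between hold_gate and the fingers above 0.4 N and y of sample_box_center in the frame of lane between -0.067 and 0.06 m), for 0.1 s.
At the end, for the whole second after the job is handed in: The box stands flat and at rest in the lane against the end buffers (within 9 mm of them) and the gate is shut behind it (under 0.06 rad) (y of sample_box_center in the frame of lane above 0.091 m and z of sample_box_center in the frame of lane below 0.045 m and angle between the y axis of sample_box_center and the y axis of lane, either way round below 0.1 rad and value of joint hold_gate below 0.06 rad and linear speed of box below 0.02 m/s); the robot touches nothing.
It fails at once if the box is lifted (8 mm) or tipped (z of sample_box_center in the frame of lane above 0.047 m or angle between sample_box_center's own z axis and vertical above 0.12 rad).
It fails at once if a cup, check weight or the timer beside the lane is pushed (15 mm) or tipped (distance of any of cup_a, cup_b, weight_500, weight_200, timer_b from where it was at the start of the episode above 0.015 m or angle between any of cup_a, cup_b, weight_500, weight_200, timer_b's own z axis and vertical above 0.3 rad).
It also fails if it takes over 58 s, if anything falls off the work surface, if the arm or the gripper's body presses on something with over 40 N, if the wrist force passes 120 N, or if a joint passes its speed limit or range.

## Working session

There is one attempt and no reset: what is moved stays moved. The work goes in short steps, Python scripts to look and compute and a tool call to move; the robot and the scene stay as the last step left them, time stands still between calls to the robot, and variables do not carry over. Pictures are saved under pics/ and viewed, about 8 in all and at most 12, crops included, and the job is handed in when it is done.

Besides the shell and the picture viewer there is one more tool, called after "Call:" in YAML: its name, and indented under it one key for each argument. send_rows: Moves the arm, as the interface text tells. Its arguments: {"type":"object","properties":{"series":{"type":"array"},"newtons":{"type":"number"}},"required":["series"]}

```bash
mkdir -p pics && python3 - <<'E'
from workcell import *
import cv2,numpy as np
s=get_state();print({k:np.round(v,3).tolist() if not np.isscalar(v) else v for k,v in s.items()})
for n in("scene","top"):
    im=read_camera(n);cv2.imwrite(f"pics/{n}0.png",im);print(n,camera_info(n))
    for l in("lane","sample_box_center","squeeze_bar","gate_leaf","cup_a","weight_500","weight_200","timer_b"):
        try:
            for d in silhouettes(n,l)[:2]:
                ys,xs=np.nonzero(d["pixels"]);print(l,round(d["p"],2),d["box"],xs.mean().round(1),ys.mean().round(1))
        except Exception as e: print(l,e)
try: print(grip_point_offset)
except Exception as e: print(e)
E
ls
```

```text
{'clock': 0.0, 'joint_pos': [-1.326, 0.314, 0.045, 1.304, 0.0, 1.431], 'qvel': [0.001, 0.0, 0.0, 0.0, -0.001, -0.001], 'tau': [-0.0, -48.063, 29.853, 0.019, 0.0, 0.0], 'tcp_pos': [0.216, -0.532, 0.23], 'orientation': [-0.001, 0.982, 0.191, -0.0], 'wrist_force': [-0.029, -0.947, -0.485], 'ft_torque': [-0.015, 0.028, 0.015], 'finger_gap': 0.08517413167434609}
scene {'K': array([[555.77506002,   0.        , 322.85737228],
       [  0.        , 555.77506002, 232.10847472],
       [  0.        ,   0.        ,   1.        ]]), 'D': array([-0.15992423,  0.        ,  0.        ,  0.        ,  0.        ]), 'xyz': array([0.05774558, 0.69348648, 0.67195368]), 'attitude': array([ 0.14375314, -0.29046474,  0.83936819, -0.43637863])}
lane 0.69 [249.0, 186.6, 221.3, 155.2] 340.1 278.9
sample_box_center 0.72 [348.6, 187.4, 91.6, 70.6] 390.9 220.5
sample_box_center 0.28 [354.6, 324.7, 43.6, 35.6] 373.7 341.9
squeeze_bar 0.72 [350.7, 213.1, 120.7, 72.0] 400.7 252.5
gate_leaf 0.93 [349.4, 211.6, 120.9, 72.9] 400.8 251.4
cup_a 0.66 [319.1, 197.8, 25.4, 28.4] 330.5 212.0
cup_a 0.58 [351.5, 181.8, 25.9, 
[... 613 characters left out ...]
,  0.72621428, -0.67759362,  0.0796865 ])}
lane 0.66 [220.9, 222.5, 257.8, 122.9] 327.2 275.7
sample_box_center 0.91 [353.0, 242.3, 87.4, 73.6] 396.3 278.3
squeeze_bar 0.7 [289.6, 273.8, 181.5, 68.6] 366.5 321.3
gate_leaf 0.91 [287.9, 268.5, 181.1, 75.6] 365.0 320.1
cup_a 0.79 [367.0, 192.9, 31.8, 33.4] 383.0 209.9
cup_a 0.71 [415.3, 205.0, 39.8, 30.1] 435.0 221.6
weight_500 0.57 [281.6, 198.3, 19.9, 21.5] 291.4 207.5
weight_500 0.5 [250.9, 196.3, 17.2, 17.9] 258.8 203.0
weight_200 0.57 [281.6, 198.3, 19.9, 21.5] 291.4 207.5
weight_200 0.5 [250.9, 196.3, 17.2, 17.9] 258.8 203.0
timer_b 0.71 [231.7, 324.1, 37.9, 39.9] 249.0 343.0
timer_b 0.47 [280.0, 199.5, 20.4, 21.6] 291.7 207.2
0.0187
pics
```

View pics/top0.png

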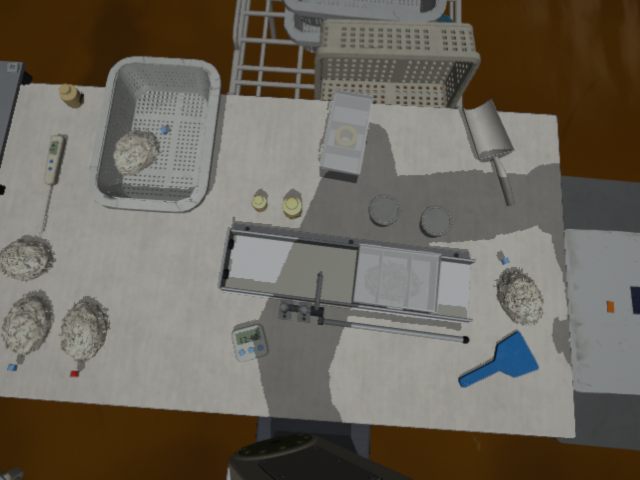

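View pics/scene0.png

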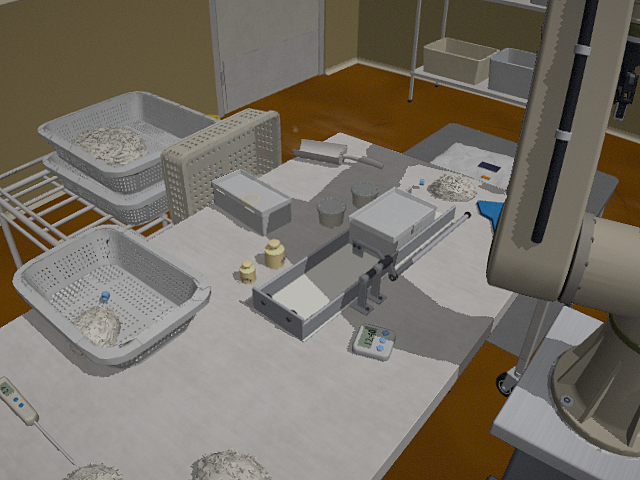

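```bash
cat > h.py <<'E'
from workcell import *
import cv2,numpy as np
from scipy.spatial.transform import Rotation as R
def cam(n):
    c=camera_info(n);q=c["attitude"];return c["K"],c["D"],c["xyz"],R.from_quat([q[1],q[2],q[3],q[0]])
def proj(n,P):
    K,D,t,r=cam(n);rv=r.inv();return cv2.projectPoints(np.atleast_2d(P).astype(float),rv.as_rotvec(),rv.apply(-t),K,D)[0][:,0]
def back(n,uv,z):
    K,D,t,r=cam(n);p=cv2.undistortPoints(np.array(uv,float).reshape(-1,1,2),K,D)[:,0]
    d=r.apply(np.c_[p,np.ones(len(p))]);return t+d*((z-t[2])/d[:,2])[:,None]
E
python3 - <<'E'
from h import *
im=cv2.imread("pics/top0.png");c=im[215:350,215:480];cv2.imwrite("pics/c1.png",cv2.resize(c,None,fx=3,fy=3,interpolation=cv2.INTER_CUBIC))
im=cv2.imread("pics/scene0.png");c=im[180:345,240:480];cv2.imwrite("pics/c2.png",cv2.resize(c,None,fx=3.3,fy=3.3,interpolation=cv2.INTER_CUBIC))
print(back("top",[[466,340]],.035),back("top",[[319,280]],.068),back("scene",[[467,215]],.035))
E
```

```text
[[ 0.40559113 -0.26794389  0.035     ]] [[0.49431153 0.01307249 0.068     ]] [[ 0.40441662 -0.26199811  0.035     ]]
```

View pics/c1.png

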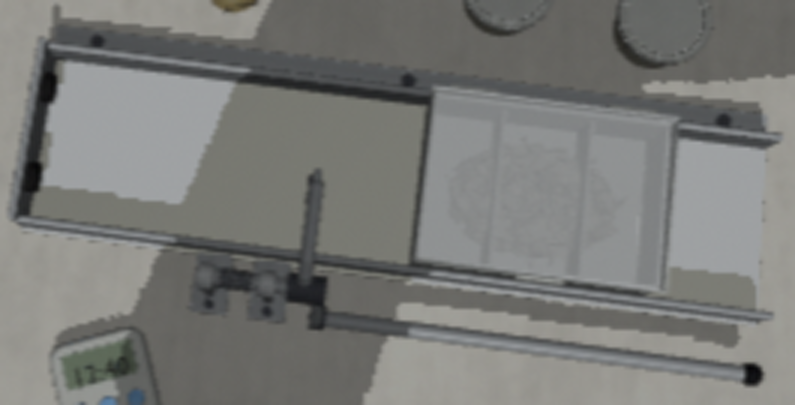

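View pics/c2.png

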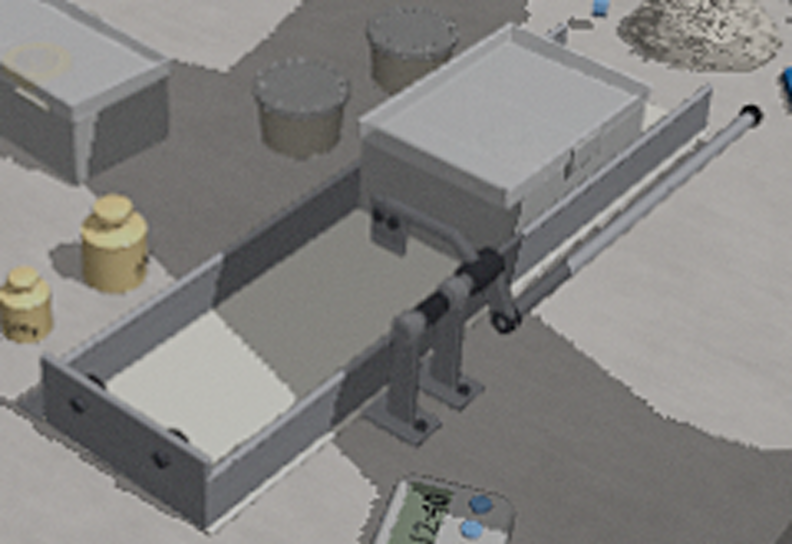

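```bash
cat > fit.py <<'E'
from h import *
from scipy.optimize import least_squares
T=lambda l:np.array(l,float)/3+215
S=lambda l:np.array(l,float)/3.3+[240,180]
tl=[(-57.7,-295,39),(56.7,-295,39),(-94.9,-279,35),(-8.5,0,84),(-59,190,50),(58,190,50)]
tu=T([(770,316),(777,137),(752,374),(316,172),(12,215),(42,40)])
sl=[(-59.5,-295,39),(-94.9,-279,35),(-59,190,50),(58,190,50)]
su=S([(710,92),(752,115),(208,467),(43,355)])
tl,sl=np.array(tl)/1e3,np.array(sl)/1e3
def X(p,l): return R.from_euler("z",p[2]).apply(l)+[p[0],p[1],0]
def f(p): return np.r_[(proj("top",X(p,tl))-tu).ravel(),(proj("scene",X(p,sl))-su).ravel()]
r=least_squares(f,[.51,0,-.05],loss="soft_l1");P=r.x
print("lane",P.round(4),np.degrees(P[2]).round(2));print(f(P).reshape(-1,2).round(1).tolist())
bt=T([(432,88),(677,120),(663,291),(413,262)]);bs=S([(362,122),(512,27),(648,95),(510,200)])
inv=lambda w:R.from_euler("z",-P[2]).apply(w-[P[0],P[1],0])
for n,b in(("top",bt),("scene",bs)):
    w=inv(back(n,b,.074));print(n,w.round(4).tolist(),w.mean(0).round(4))
for n,u,z in (("top",(383,209.9),.042),("top",(435,221.6),.042),("top",(249,343),.018),("top",(291.4,207.5),.04)): print(inv(back(n,[u],z)).round(3))
E
python3 fit.py
```

```text
lane [ 0.5159  0.0112 -0.0556] -3.19
[[1.4, 0.3], [1.7, 0.3], [-2.8, 0.1], [0.1, -0.7], [-2.7, 1.8], [-2.2, 0.2], [0.8, -3.8], [-1.4, -0.1], [0.1, -2.1], [-0.5, -0.5]]
top [[0.0532, -0.0652, 0.074], [0.0519, -0.2178, 0.074], [-0.0539, -0.2158, 0.074], [-0.0553, -0.0647, 0.074]] [-0.001  -0.1409  0.074 ]
scene [[0.0479, -0.0595, 0.074], [0.045, -0.2096, 0.074], [-0.0628, -0.1995, 0.074], [-0.0621, -0.0539, 0.074]] [-0.008  -0.1307  0.074 ]
[[ 0.136 -0.108  0.042]]
[[ 0.125 -0.211  0.042]]
[[-0.15   0.118  0.018]]
[[0.119 0.073 0.04 ]]
```

```bash
cat >> h.py <<'E'
L=np.array([.5159,.0112,0]);YAW=-.0556
RL=R.from_euler("z",YAW)
RT=R.from_matrix(np.array([[0,1,0],[1,0,0],[0,0,-1.]]))  # tool in lane: x->lane y, y->lane x, z down
def st():
    s=get_state();q=s["orientation"];return s,R.from_quat([q[1],q[2],q[3],q[0]])
def inv(w): return RL.inv().apply(np.array(w)-L)
def show():
    s,r=st();print("t",round(s["clock"],2),"lane tcp mm",(inv(s["tcp_pos"])*1e3).round(1),"F lane",RL.inv().apply(s["wrist_force"]).round(2),"gap",round(s["finger_gap"],4),"rot err deg",np.degrees((r.inv()*(RL*RT)).as_rotvec()).round(2))
def go(x,y,z):
    s,r=st();w=RL.apply([x,y,z])+L
    print("shift cm",(r.inv().apply(w-s["tcp_pos"])*100).round(2),"turn",np.degrees((r.inv()*(RL*RT)).as_rotvec()).round(2))
E
python3 -c "
from h import *
show();go(-.063,-.236,.2)"
```

```text
t 0.9 lane tcp mm [-269.3 -560.   231.3] F lane [ 0.32 -0.48 -1.15] gap 0.0854 rot err deg [ 1.000e-02  1.000e-02 -6.477e+01]
shift cm [ 32.48 -20.52   3.13] turn [ 1.000e-02  1.000e-02 -6.477e+01]
```

Call:
send_rows:
  series: [3.25,-2.05,0.3,0,0,-6.48,1,6.5,-4.1,0.6,0,0,-12.95,1,9.75,-6.15,0.9,0,0,-19.4,1,13,-8.2,1.2,0,0,-25.9,1,16.25,-10.25,1.5,0,0,-32.4,1,19.5,-12.3,1.8,0,0,-38.9,1,22.75,-14.35,2.1,0,0,-45.3,1,26,-16.4,2.4,0,0,-51.8,1,29.25,-18.5,2.8,0,0,-58.3,1,32.5,-20.5,3.1,0,0,-64.8,1]

```text
clock: 1.73
tcp_pos: [0.4408, -0.2192, 0.2003]
orientation: [0.0, 0.724, 0.689, 0.0]
wrist_force: [0.0, -0.2, -0.3]
finger_gap: 0.0854
```

```bash
python3 -c "
from h import *
show();go(-.063,-.236,.07)"
```

```text
t 1.73 lane tcp mm [ -62.1 -234.2  200.3] F lane [ 0.06 -0.22 -0.32] gap 0.0854 rot err deg [0.03 0.02 0.35]
shift cm [-0.17 -0.09 13.03] turn [0.03 0.02 0.35]
```

Call:
send_rows:
  series: [-0.1,0,4,0,0,0.3,1,-0.2,-0.1,8,0,0,0.3,1,-0.2,-0.1,11,0,0,0.3,1,-0.2,-0.1,13,0,0,0.3,1,-0.2,-0.1,13,0,0,0.3,1]

```text
clock: 2.15
tcp_pos: [0.4361, -0.2206, 0.0662]
orientation: [-0.004, 0.728, 0.686, -0.001]
wrist_force: [-0.3, 0.4, -0.3]
finger_gap: 0.0853
```

```bash
python3 - <<'E'
from h import *
show()
a=read_camera("top");b=read_camera("scene")
a=cv2.resize(a[230:370,330:510],None,fx=3,fy=3,interpolation=cv2.INTER_CUBIC)
b=cv2.resize(b[120:300,330:510],(420,420),interpolation=cv2.INTER_CUBIC)
cv=np.zeros((840,540,3),np.uint8)
cv2.imwrite("pics/a1.png",a);cv2.imwrite("pics/b1.png",b)
E
```

```text
t 2.15 lane tcp mm [ -66.8 -235.8   66.2] F lane [-0.31  0.36 -0.3 ] gap 0.0853 rot err deg [-0.38 -0.24 -0.24]
```

View pics/a1.png

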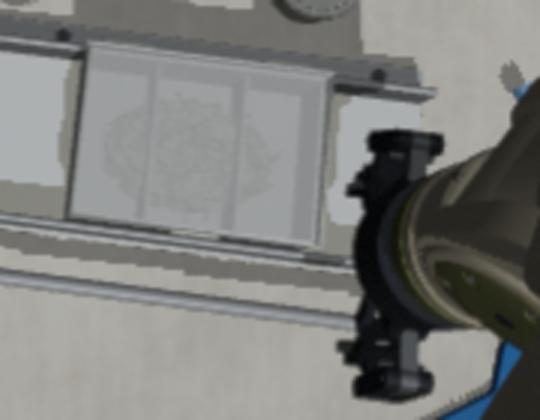

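View pics/b1.png

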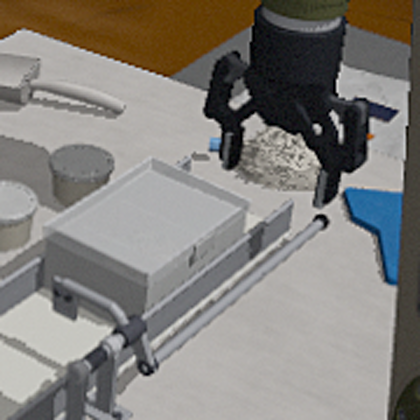

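```bash
python3 - <<'E'
from h import *
show()
s,r=st();t=s["tcp_pos"]
for y in(-.05,.05):
    p=t+r.apply([0,y,-.013]);print(((proj("scene",p)[0]-[330,120])*420/180).round(0),((proj("top",p)[0]-[330,230])*3).round(0))
for q in([-.0949,-.282,.035],[-.0949,-.236,.035],[-.059,-.295,.039],[-.055,-.218,.074]):
    p=RL.apply(q)+L;print("lane",q,((proj("scene",p)[0]-[330,120])*420/180).round(0),((proj("top",p)[0]-[330,230])*3).round(0))
go(-.063,-.236,.05)
E
```

```text
t 2.25 lane tcp mm [ -64.1 -237.8   70.3] F lane [0.59 0.51 0.09] gap 0.0852 rot err deg [-0.07 -0.04 -0.26]
[324. 202.] [353. 353.]
[225. 161.] [363. 183.]
lane [-0.0949, -0.282, 0.035] [320. 220.] [403. 330.]
lane [-0.0949, -0.236, 0.035] [295. 241.] [330. 321.]
lane [-0.059, -0.295, 0.039] [294. 196.] [429. 274.]
lane [-0.055, -0.218, 0.074] [252. 195.] [321. 248.]
shift cm [0.18 0.11 2.03] turn [-0.07 -0.04 -0.26]
```

Call:
send_rows:
  series: [0.1,0,2,0,0,-0.2,1,0.2,0,4,0,0,-0.2,1,0.2,0,5.2,0,0,-0.2,1,0.2,0,5.9,0,0,-0.2,1,0.2,0,5.9,0,0,-0.2,1,0.2,0,5.9,0,0,-0.2,1]

```text
clock: 2.75
tcp_pos: [0.4401, -0.2218, 0.0126]
orientation: [0.001, 0.727, 0.687, 0.0]
wrist_force: [0.1, 0.8, 1.0]
finger_gap: 0.0856
```

```bash
python3 - <<'E'
from h import *
show()
b=read_camera("scene");cv2.imwrite("pics/b2.png",cv2.resize(b[140:300,330:510],None,fx=4,fy=4,interpolation=cv2.INTER_CUBIC))
go(-.043,-.236,.011)
E
```

```text
t 2.75 lane tcp mm [ -62.8 -236.8   12.6] F lane [0.07 0.78 0.97] gap 0.0856 rot err deg [ 0.1   0.07 -0.08]
shift cm [0.09 1.96 0.18] turn [ 0.13  0.08 -0.08]
```

View pics/b2.png

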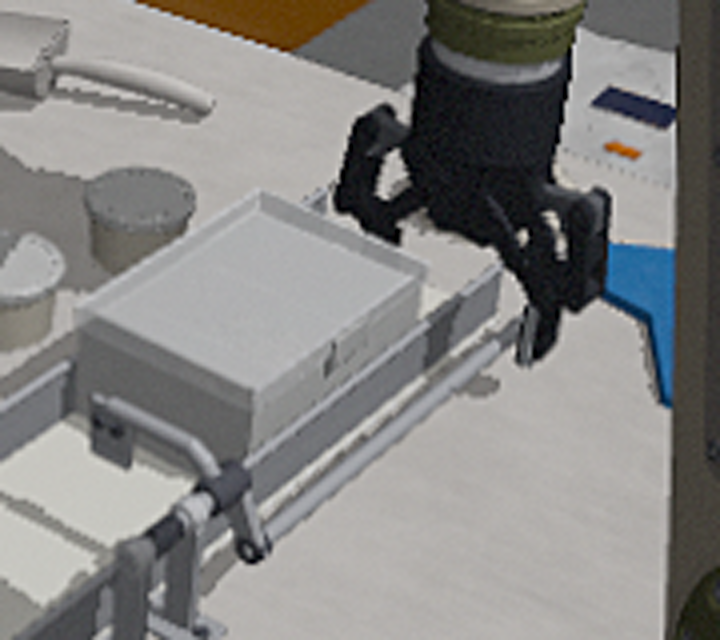

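Call:
send_rows:
  series: [0,0.6,0.1,0,0,0,1,0,1.2,0.1,0,0,0,1,0,1.8,0.1,0,0,0,1,0,2.3,0.1,0,0,0,1,0,2.5,0.1,0,0,0,1,0,2.5,0.1,0,0,0,1,0,2.5,0.1,0,0,0,1,0,2.5,0.1,0,0,0,1]

```text
clock: 3.47
tcp_pos: [0.4634, -0.2218, 0.01]
orientation: [-0.001, 0.727, 0.687, -0.0]
wrist_force: [-4.3, 0.5, -4.4]
finger_gap: 0.0855
```

```bash
python3 - <<'E'
from h import *
show()
b=read_camera("scene");cv2.imwrite("pics/b3.png",cv2.resize(b[140:300,330:510],None,fx=4,fy=4,interpolation=cv2.INTER_CUBIC))
E
```

```text
t 3.47 lane tcp mm [ -39.5 -235.6   10. ] F lane [-4.31  0.26 -4.4 ] gap 0.0855 rot err deg [-0.08 -0.04 -0.07]
```

View pics/b3.png

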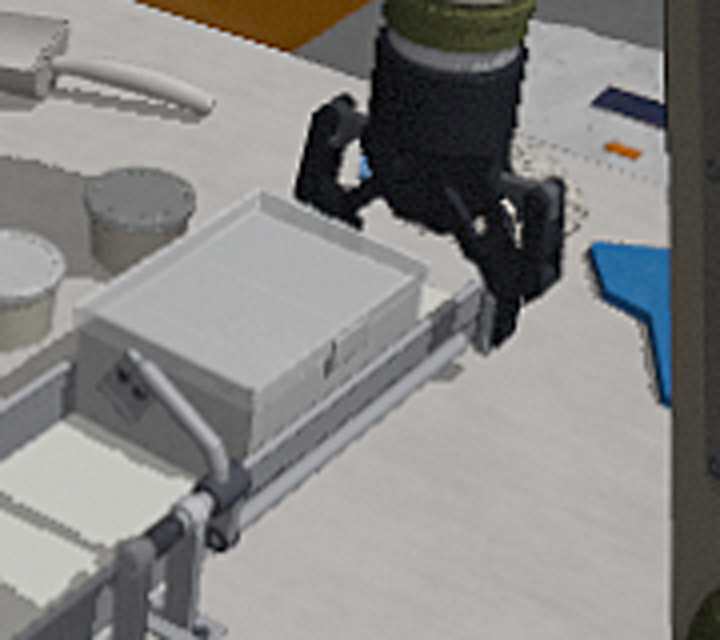

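Call:
send_rows:
  series: [0,0.3,-0.1,0,0,0,1,0.6,0.3,-0.1,0,0,0,1,1.4,0.3,-0.1,0,0,0,1,2.2,0.3,-0.1,0,0,0,1,3.0,0.3,-0.1,0,0,0,1,3.8,0.3,-0.1,0,0,0,1,4.6,0.3,-0.1,0,0,0,1,5.0,0.3,-0.1,0,0,0,1,5.0,0.3,-0.1,0,0,0,1]

```text
clock: 4.27
tcp_pos: [0.4707, -0.1734, 0.0123]
orientation: [0.002, 0.727, 0.687, -0.0]
wrist_force: [-4.3, -1.4, 1.3]
finger_gap: 0.0855
```

```bash
python3 - <<'E'
from h import *
show()
b=read_camera("scene");cv2.imwrite("pics/b4.png",cv2.resize(b[140:300,330:510],None,fx=4,fy=4,interpolation=cv2.INTER_CUBIC))
for n in("scene","top"):
    if n=="top": read_camera(n)
    for d in silhouettes(n,"sample_box_center")[:1]: print(n,d["p"],d["box"])
E
```

```text
t 4.27 lane tcp mm [ -34.9 -186.8   12.3] F lane [-4.24 -1.69  1.27] gap 0.0855 rot err deg [ 0.09  0.16 -0.06]
scene 0.97 [335.6, 196.7, 91.8, 74.2]
top 0.83 [330.2, 241.4, 86.1, 69.8]
```

View pics/b4.png

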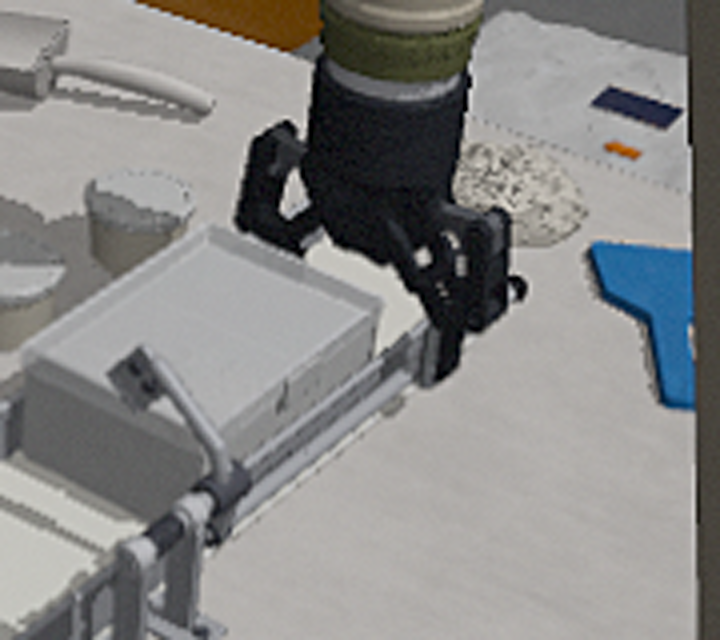

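Call:
send_rows:
  series: [0.5,0,0,0,0,0,1,1.2,0,0,0,0,0,1,2.0,0,0,0,0,0,1,2.8,0,0,0,0,0,1,3.6,0,0,0,0,0,1,4.4,0,0,0,0,0,1,5.2,0,0,0,0,0,1,5.8,0,0,0,0,0,1,5.8,0,0,0,0,0,1,5.8,0,0,0,0,0,1]

```text
clock: 5.3
tcp_pos: [0.4737, -0.1149, 0.0119]
orientation: [0.001, 0.727, 0.687, 0.0]
wrist_force: [-4.7, -0.5, 2.0]
finger_gap: 0.0851
```

```bash
python3 - <<'E'
from h import *
show()
read_camera("top")
for d in silhouettes("top","sample_box_center")[:1]: print(d["p"],d["box"])
E
```

```text
t 5.3 lane tcp mm [ -35.1 -128.3   11.9] F lane [-4.69 -0.81  2.01] gap 0.0851 rot err deg [ 0.06  0.05 -0.06]
0.98 [297.0, 237.0, 90.5, 73.3]
```

Call:
send_rows:
  series: [-0.4,-0.4,0,0,0,0,1,-0.7,-1.0,0,0,0,0,1,-0.9,-1.7,0,0,0,0,1,-0.9,-2.4,0,0,0,0,1,-0.9,-3.0,0,0,0,0,1,-0.9,-3.0,-0.5,0,0,0,1,-0.9,-3.0,-3,0,0,0,1,-0.9,-3.0,-6,0,0,0,1,-0.9,-3,-9,0,0,0,1,-0.9,-3,-9,0,0,0,1]

```text
clock: 6.23
tcp_pos: [0.4466, -0.1237, 0.1071]
orientation: [0.005, 0.727, 0.687, 0.002]
wrist_force: [1.0, -0.3, 0.7]
finger_gap: 0.0849
```

```bash
python3 - <<'E'
from h import *
show()
a=read_camera("top")
for d in silhouettes("top","sample_box_center")[:1]: print(d["p"],d["box"])
b=read_camera("scene");cv2.imwrite("pics/b5.png",cv2.resize(b[140:320,310:510],None,fx=3.3,fy=3.3,interpolation=cv2.INTER_CUBIC))
go(.022,-.142,.1)
E
```

```text
t 6.23 lane tcp mm [ -61.7 -138.5  107.1] F lane [ 1.04 -0.27  0.66] gap 0.0849 rot err deg [ 0.55  0.21 -0.06]
0.88 [299.7, 235.3, 85.6, 73.2]
shift cm [-0.47  8.72  0.19] turn [ 0.1   0.04 -0.07]
```

View pics/b5.png

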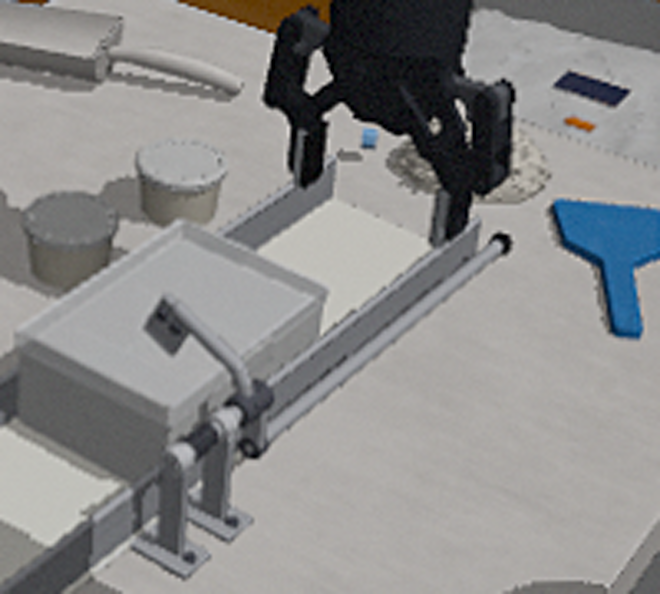

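Call:
send_rows:
  series: [-0.5,2,0,0,0,0,0,-0.5,5,0,0,0,0,0,-0.5,8,0,0,0,0,0,-0.5,9.5,0,0,0,0,0,-0.5,9.5,0,0,0,0,0,-0.5,9.5,1.5,0,0,0,0,-0.5,9.5,3.5,0,0,0,0,-0.5,9.5,5.1,0,0,0,0,-0.5,9.5,5.1,0,0,0,0,-0.5,9.5,5.1,0,0,0,0]

```text
clock: 7.22
tcp_pos: [0.5349, -0.1315, 0.0487]
orientation: [-0.002, 0.727, 0.687, -0.001]
wrist_force: [0.3, -0.2, -0.1]
finger_gap: 0.0001
```

```bash
python3 - <<'E'
from h import *
show()
go(.03,.0125,.05)
E
```

```text
t 7.22 lane tcp mm [  26.9 -141.5   48.7] F lane [ 0.32 -0.17 -0.09] gap 0.0001 rot err deg [-0.26 -0.09 -0.07]
shift cm [15.4   0.29 -0.11] turn [-0.26 -0.09 -0.07]
```

Call:
send_rows:
  series: [0.6,0.2,-0.2,0,0,0,0,1.2,0.3,-0.2,0,0,0,0,2.0,0.3,-0.2,0,0,0,0,3.0,0.3,-0.2,0,0,0,0,4.0,0.3,-0.2,0,0,0,0,5.0,0.3,-0.2,0,0,0,0,6.0,0.3,-0.2,0,0,0,0,7.0,0.3,-0.2,0,0,0,0,8.0,0.3,-0.2,0,0,0,0,8.6,0.3,-0.2,0,0,0,0]

```text
clock: 8.05
tcp_pos: [0.5478, -0.0474, 0.054]
orientation: [0.003, 0.727, 0.687, 0.0]
wrist_force: [4.4, -7.6, -1.5]
finger_gap: 0.0
```

```bash
python3 - <<'E'
from h import *
show()
b=read_camera("scene");cv2.imwrite("pics/b6.png",cv2.resize(b[120:320,260:480],None,fx=3,fy=3,interpolation=cv2.INTER_CUBIC))
show();go(.03,.0125,.05)
E
```

```text
t 8.05 lane tcp mm [ 35.1 -56.7  54. ] F lane [ 4.85 -7.39 -1.45] gap 0.0 rot err deg [ 0.31  0.24 -0.07]
t 8.1 lane tcp mm [ 34.8 -55.6  53.9] F lane [ 2.51 -3.31  0.92] gap 0.0001 rot err deg [ 0.28  0.15 -0.02]
shift cm [ 6.81 -0.48  0.37] turn [ 0.28  0.15 -0.02]
```

View pics/b6.png

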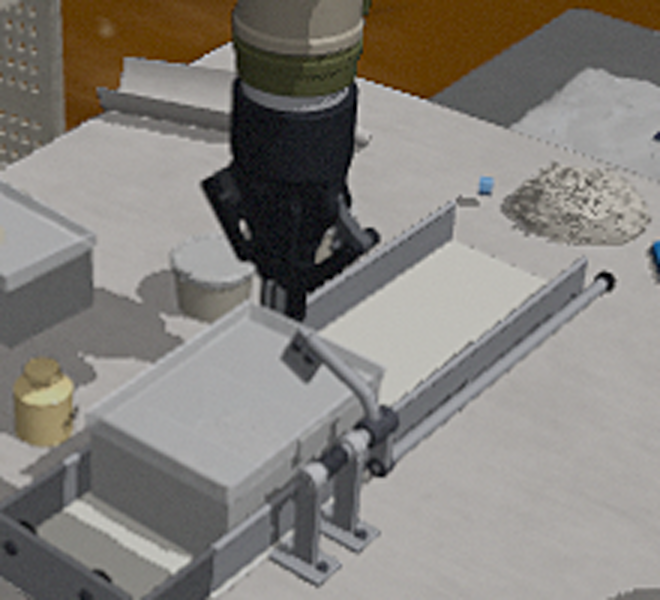

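Call:
send_rows:
  series: [0.8,0,-0.1,0,0,0,0,1.6,0,-0.1,0,0,0,0,2.4,0,-0.1,0,0,0,0,3.2,0,-0.1,0,0,0,0,4.0,0,-0.1,0,0,0,0,4.8,0,-0.1,0,0,0,0,5.4,0,-0.1,0,0,0,0,5.8,0,-0.1,0,0,0,0,6.1,0,-0.1,0,0,0,0]

```text
clock: 8.85
tcp_pos: [0.5494, 0.0142, 0.0542]
orientation: [0.001, 0.727, 0.687, 0.0]
wrist_force: [0.8, -5.0, 3.0]
finger_gap: 0.0001
```

```bash
python3 - <<'E'
from h import *
show()
E
```

```text
t 8.85 lane tcp mm [33.3  4.8 54.2] F lane [ 1.04 -4.99  3.  ] gap 0.0001 rot err deg [ 0.11  0.09 -0.06]
```

Creep on to the buffers and watch the force.

Call:
send_rows:
  series: [0.2,0,0,0,0,0,0,0.4,0,0,0,0,0,0,0.5,0,0,0,0,0,0,0.6,0,0,0,0,0,0,0.6,0,0,0,0,0,0]

```text
clock: 9.27
tcp_pos: [0.5499, 0.0196, 0.0542]
orientation: [0.001, 0.727, 0.687, 0.0]
wrist_force: [1.7, -5.3, 3.1]
finger_gap: -0.0003
```

```bash
python3 - <<'E'
from h import *
show()
E
```

```text
t 9.27 lane tcp mm [33.5 10.3 54.2] F lane [ 1.97 -5.22  3.11] gap -0.0003 rot err deg [ 0.12  0.08 -0.09]
```

Call:
send_rows:
  series: [0.1,0,0,0,0,0,0,0.2,0,0,0,0,0,0,0.3,0,0,0,0,0,0,0.3,0,0,0,0,0,0]

```text
clock: 9.6
tcp_pos: [0.5501, 0.0226, 0.0542]
orientation: [0.001, 0.727, 0.687, 0.0]
wrist_force: [1.2, -5.2, 4.1]
finger_gap: -0.0002
```

```bash
python3 - <<'E'
from h import *
show()
b=read_camera("scene");cv2.imwrite("pics/b7.png",cv2.resize(b[120:340,240:460],None,fx=2.7,fy=2.7,interpolation=cv2.INTER_CUBIC))
E
```

```text
t 9.6 lane tcp mm [33.5 13.2 54.2] F lane [ 1.49 -5.09  4.14] gap -0.0002 rot err deg [ 0.12  0.08 -0.1 ]
```

View pics/b7.png

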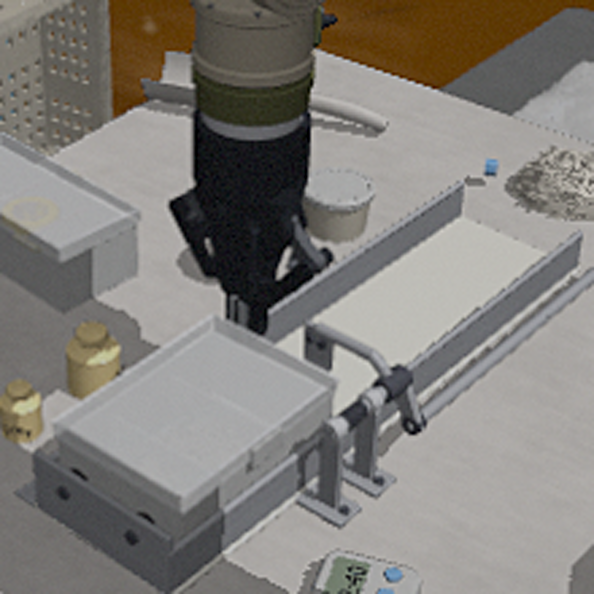

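Call:
send_rows:
  series: [0.1,0,0,0,0,0,0,0.2,0,0,0,0,0,0,0.3,0,0,0,0,0,0,0.3,0,0,0,0,0,0]

```text
clock: 9.98
tcp_pos: [0.5502, 0.024, 0.0542]
orientation: [0.002, 0.727, 0.686, -0.001]
wrist_force: [0.2, -9.3, 4.4]
finger_gap: 0.0002
```

Call:
send_rows:
  series: [0.1,0,0,0,0,0,0,0.2,0,0,0,0,0,0,0.3,0,0,0,0,0,0,0.3,0,0,0,0,0,0]

```text
clock: 10.32
tcp_pos: [0.5502, 0.0241, 0.0543]
orientation: [0.004, 0.728, 0.685, -0.003]
wrist_force: [-0.3, -19.8, 5.6]
finger_gap: -0.0
```

Call:
send_rows:
  series: [-0.4,0,0,0,0,0,0,-0.8,0,0,0,0,0,0,-1.5,0,0,0,0,0,0,-2.5,0,0,0,0,0,0,-2.5,0,-2,0,0,0,0,-2.5,0,-6,0,0,0,0,-2.5,0,-10,0,0,0,0,-2.5,0,-13,0,0,0,0,-2.5,0,-13,0,0,0,0]

```text
clock: 11.07
tcp_pos: [0.5515, 0.0037, 0.1901]
orientation: [0.004, 0.727, 0.687, 0.004]
wrist_force: [1.0, 0.1, -0.4]
finger_gap: -0.0
```

```bash
python3 - <<'E'
from h import *
show()
a=read_camera("top")
for d in silhouettes("top","sample_box_center")[:1]:
    print(d["p"],d["box"])
b=read_camera("scene");cv2.imwrite("pics/b8.png",cv2.resize(b[180:360,235:455],None,fx=3.2,fy=3.2,interpolation=cv2.INTER_CUBIC))
for d in silhouettes("scene","sample_box_center")[:1]:print(d["p"],d["box"])
E
```

```text
t 11.07 lane tcp mm [ 36.   -5.6 190.1] F lane [ 0.96  0.13 -0.38] gap -0.0 rot err deg [ 0.61  0.02 -0.05]
0.97 [262.0, 235.6, 102.9, 81.7]
```

Call:
send_rows:
  series: [-3,0,-1,0,0,0,0,-7,0,-2,0,0,0,0,-11,0,-3,0,0,0,0,-15,0,-4,0,0,0,0,-18,0,-4,0,0,0,0,-20,0,-4,0,0,0,0,-20,0,-4,0,0,0,0,-20,0,-4,0,0,0,0]

```text
clock: 11.93
tcp_pos: [0.5355, -0.196, 0.221]
orientation: [-0.002, 0.728, 0.686, -0.0]
wrist_force: [0.9, 0.9, -0.6]
finger_gap: 0.0001
```

```bash
python3 - <<'E'
from h import *
show()
for n in("top","scene"):
    read_camera(n)
    for d in silhouettes(n,"sample_box_center")[:2]:
        c=max(cv2.findContours(d["pixels"].astype(np.uint8),cv2.RETR_EXTERNAL,cv2.CHAIN_APPROX_NONE)[0],key=cv2.contourArea)
        print(n,round(d["p"],2),d["box"])
        if n=="top":
            q=cv2.boxPoints(cv2.minAreaRect(c));print((inv(back(n,q,.074))*1e3).round(0).tolist())
    for d in silhouettes(n,"gate_leaf")[:1]: print("gate",n,round(d["p"],2),d["box"])
for y in(.1,):
  for n in("top","scene"):
    P=np.array([[sx*.055,y+sy*.077,.074] for sx in(-1,1) for sy in(-1,1)]);print(n,"expected lid",proj(n,RL.apply(P)+L).round(0).tolist())
old={"top":"pics/top0.png","scene":"pics/scene0.png"}
for n in old:
    im=read_camera(n);o=cv2.imread(old[n])
    for p in([-.0205,0,.068],[-.0949,-.15,.035],[-.0205-.06*0,0,.1]):
        u,v=proj(n,RL.apply(p)+L)[0].round().astype(int);print(n,p,u,v)
print([ (l,[ [round(x) for x in d["box"]] for d in silhouettes("top",l)[:2]]) for l in("cup_a","weight_500","timer_b")])
E
```

```text
t 11.93 lane tcp mm [  31.1 -205.8  221. ] F lane [ 0.86  1.   -0.64] gap 0.0001 rot err deg [-0.21 -0.12 -0.21]
top 0.85 [222.4, 227.9, 89.7, 71.7]
[[-60.0, 177.0, 74.0], [56.0, 184.0, 74.0], [58.0, 25.0, 74.0], [-57.0, 23.0, 74.0]]
gate top 0.61 [289.9, 273.7, 158.3, 67.0]
scene 0.9 [262.8, 238.5, 101.6, 80.4]
scene 0.61 [353.8, 215.5, 116.9, 68.8]
gate scene 0.85 [349.8, 212.5, 119.3, 72.2]
top expected lid [[305.0, 296.0], [221.0, 286.0], [312.0, 238.0], [231.0, 228.0]]
scene expected lid [[366.0, 258.0], [307.0, 303.0], [319.0, 234.0], [259.0, 273.0]]
top [-0.0205, 0, 0.068] 319 279
top [-0.0949, -0.15, 0.035] 394 331
top [-0.0205, 0, 0.1] 320 277
scene [-0.0205, 0, 0.068] 358 247
scene [-0.0949, -0.15, 0.035] 435 242
scene [-0.0205, 0, 0.1] 359 233
[('cup_a', [[366, 192, 34, 34], [250, 196, 17, 20]]), ('weight_500', [[282, 197, 22, 22], [252, 197, 14, 16]]), ('timer_b', [[230, 324, 37, 37]])]
```

```bash
python3 -c "
from workcell import *
print(get_state()['qvel'].round(3));print(hand_in())"
```

```text
[-0.005 -0.     0.001  0.    -0.    -0.001]
the job is handed in; nothing more can be done
None
```

The job is handed in: the box is through the gate and against the end buffers, and the gate has shut behind it. No verdict was reported.

**What I did:**
1. With the hand astride the near rail, I pressed the bar in with one fingertip until the gate was clear of the lid. The bar's position put the gate at about 0.53 rad, then about 0.65, at 4 to 5 N.
2. With the gate held up, the other fingertip pushed the box until its centre was at about lane y -40 mm.
3. I let go of the bar and the gate came to rest on the lid. With the fingers shut I pushed the box on from behind, 33 mm off the centre line, until the push force rose from 5 to 20 N with no more movement. Then I backed off and lifted clear.

**Last checks:**
- **Box:** the top camera put the rear edge at y about 24 mm and the front edge at about 177 to 184 mm. That puts the centre at about +100 to +102 mm, standing square.
- **Gate:** its outline in the scene camera is within about 2 px of the starting picture, so it is shut. A picture taken just before the last push shows the same. I didn't view a picture after retreating because all 12 views were used.
- **Surroundings:** cup_a, both weights and the timer were at most about 4 px from where they started, within what the networks scatter. In the last top view the arm probably hid cup_b, so I could not check it there. The hand went nowhere near it.
- **Disagreements:** at the start the two cameras differed by about 8 to 10 mm on the box. I used the top camera's figure, and the finger contact bore it out. One network call missed the box and one gave an over-wide outline, so I repeated them with the arm out of the way.

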